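# Line up the lid hinge of an instrument case

## Task

First drop the loose steel hinge pin into the open black parts tray so that it lies flat in there; only then pick up the loose brass hinge leaf and bring its knuckle, plate level and pointing away from the case, into the gap between the two knuckles of the fixed leaf, so that all three holes line up and the pin could be pushed through. Finish while still holding it there in the gripper, steady, not let go and not pressed against the case. Leave the other things on the bench where they are.

Things in the scene. Friction and masses are not known exactly. Their poses are not given: they have to be found in the camera images.
- case: blue open-topped instrument case with a circuit board inside, heavy, fixed. Own axes: origin on the bench straight below the fixed bores' centre; case x +13 to +193, y -110 to +110, 89 tall. Its hinge side faces -x, towards the robot (yaw -0.3 to 0.3); on the top edge there (the jamb block) lies the steel fixed leaf: plate x +16 to +60, y -46 to +46, z 89 to 99, its two knuckles overhanging to -x
- case_bore (a point): point on the axis of the fixed bores, midway between the two fixed knuckles, 100 above the bench; axes as the case, y along the bores. The knuckles are tubes, outside diameter 22, bore 12, at y -46 to -18 and +18 to +46 from here. The gap of 36 between them is open above, below and to -x; the fixed plate's edge stands 16 behind (+x)
- leaf: loose brass hinge leaf, 0.11 to 0.22 kg, lying flat. Own axes: origin on its underside straight below its bore; one knuckle, a tube along y -15 to +15, outside diameter 22, bore 12; a neck 26 wide, then a flat plate x -71 to -16, 50 wide (y -25 to +25), 12 thick, flush with the underside. In place its axes match the case's: equal yaw, plate to -x, 3 of play on either side of its knuckle
- leaf_bore (a point): centre of the loose leaf's bore, 11 above its underside; to be brought onto case_bore
- leaf_plate (a point): middle of the loose leaf's plate, 40 from the bore axis, 6 above the underside: a good place to grip across the plate's 50 width (along the leaf's y)
- pin: loose hinge pin lying on the bench along its own x, 50 g: steel shaft of diameter 8 from x -36 to +54, its axis 4 above the underside, with a red flag head at the -x end (6 long, 12 wide, 14 tall, x -42 to -36). Origin on the underside, at its balance point; grip across the shaft there (along its y)
- pin_mid (a point): on the axis of the pin, halfway along its full length (6 from the origin)
- tray: open black parts tray, fixed to the bench, 120 (x) x 160 (y) outside, 26 tall, walls and floor 3 thick; origin at the centre of its underside. The pin is 96 long and fits flat when it lies roughly along the tray's y
- meter: bystander: yellow handheld multimeter, 85 x 170 x 36, 0.4 kg; origin at the centre of its underside
- spool: bystander: blue solder spool standing on its flange, 52 across, 38 tall; origin at the centre of its underside
- driver: bystander: screwdriver with a yellow handle lying down, 170 long; origin near the middle of its length
- flux: bystander: small bottle with a red cap, 34 across, 85 tall; origin at the centre of its underside
- mug: bystander: white mug, 80 across, 90 tall; origin at the centre of its underside
- board: bystander: small green circuit board lying flat, 50 x 70 x 5 with parts to 17 high; origin at the centre of its underside

How it is judged (in metres and radians):
On the way, in this order (a step that is already met when the one before it is completed fails the run):
1. the pin lies flat in the tray, let go (x of pin_mid in the frame of tray between -0.055 and 0.055 m and y of pin_mid in the frame of tray between -0.075 and 0.075 m and z of pin_mid in the frame of tray between 0 and 0.015 m and contact force between pin and the fingers below 0.1 N and linear speed of pin below 0.05 m/s), for 0.2 s.
2. the loose leaf is lifted well clear of the bench in the gripper (height (world z) of leaf_bore above 0.06 m and contact force between leaf and the fingers above 1 N), for 0.2 s.
At the end, for the whole second after the job is handed in: Pin released flat in the tray. Leaf gripped (over 2 N), still; its bore within 3.5 mm of the fixed bores in height and front to back, 5 mm along them; parallel within 0.1 rad, level within 0.14 rad; under 5 N against the case (all of step 1 and x of leaf_bore in the frame of case_bore between -0.0035 and 0.0035 m and z of leaf_bore in the frame of case_bore between -0.0035 and 0.0035 m and y of leaf_bore in the frame of case_bore between -0.005 and 0.005 m and angle between the y axis of leaf and the y axis of case, either way round below 0.1 rad and angle between leaf's own z axis and vertical below 0.14 rad and contact force between leaf and the fingers above 2 N and contact force between leaf and case below 5 N and linear speed of leaf below 0.03 m/s); the arm keeps its last pose, push and grip.
It fails at once if a bystander (meter, spool, driver, flux bottle, mug or board) is pushed more than 30 mm (distance of any of meter, spool, driver, flux, mug, board from where it was at the start of the episode above 0.03 m).
It also fails if it takes over 56 s, if anything falls off the work surface, if the arm or the gripper's body presses on something with over 40 N, if the wrist force passes 120 N, or if a joint passes its speed limit or range.

## Robot

A 6-joint arm with a two-finger parallel gripper is mounted at the origin on the work surface. World frame = base frame: x ahead of the robot, y to its left, z up, the work surface at z = 0. Lengths are in mm, angles in rad, forces in N, time in s.
With the tool pointing down it reaches from about 275 to 750 mm from the base axis. Payload 10.2 kg.
Tool frame: the origin (TCP) lies at the very end of the fingers, on their centre line; the grasp point (between the pads) lies 19 mm behind it; z points along the fingers, y is the line along which they close (so a half turn about z gives the same grasp; the last joint's range is limited). The gripper opens to 85 mm and grips with 20 to 120 N. Pads are 22 mm wide; open, the fingers measure 114 mm over their backs; the gripper's body (76 mm by 85 mm) begins 54 mm behind the grasp point. The pads swing forward as they close: fully open they stand 13 mm farther back than shut.
Start: joints at [-1.509, 0.313, 1.498, -0, 1.331, -0.223], TCP at [147.494, -503.862, 231.294] pointing down, gripper open.
Joint ranges: [-2.94, 2.94], [-0.97, 2.17], [0.19, 2.56], [-1.23, 4.37], [0.02, 3.11], [-2.88, 2.88]. Speed limits (rad/s): [2.39, 2.39, 3.01, 3.14, 3.14, 3.14].

## Interface

Orientations are given as a unit quaternion [w, x, y, z].
In Python, from rig import * gives the robot as it stands. The module is installed in compiled form; this text tells all that it offers.
- The arm moves only by the shell command python3 -m crank 'ROWS' [FORCE]. ROWS is JSON, a list that holds one entry, the list of rows, each a list of 7 numbers: the shift along the tool's x, y, z in units of 25 mm (1.0 is 25 mm), then the turn, a rotation vector about the tool's x, y, z in units of 8 degrees (1.0 is 8 degrees), then the finger opening in mm, from 0 to 85.4. A call has exactly 8 rows; each row shifts and turns the commanded pose from where the row before left it, along the tool's axes as they then stand; what a row does not reach is not made up. A row lasts 1/10 s, in which the tool goes at most 50 mm and 8.59 degrees, less where a joint would pass 70% of its speed; a pose out of reach is approached as far as the arm can. A call is refused whole if a number of a shift passes 1 or a number of a turn 1, either way. A call with a gripper value outside its range is refused whole. The fingers move at their own pace and stop on an object; FORCE is the grip in N (left out, the last holds). Time passes only in rows, so rows that do not move let the fingers close, or fill a call up. It gives the time, the measured TCP pose, the force, the opening and the grip force at its end, in the units of the state.
- sense(): the state, without advancing time (a new reading comes with each control period).
- capture(name): name is "side" or "top" or "wrist"; returns the picture (384x512x3 uint8, blue, green, red); there is no depth.
- camera_model(name): a dict with "fx", "fy", "cx", "cy" (pixels), "world_from_camera" (4x4, takes a point from camera to world coordinates); the wrist camera has in their place "T_tool_cam" (4x4, takes a point from camera to tool coordinates, whose origin is the TCP and whose axes are the flange's). Camera axes: x right, y up, looking along -z (the intrinsics and any distortion apply to the point x, -y, -z); pixel columns grow to the right and rows downward; lengths in mm; the calibration is good to about 2 mm. A picture is of the moment at which its call begins: read the wrist's pose just before it. camera_model takes no time and is no camera call.
- finish_job(): hands the job in; it is judged then, once.
The state is a dict: "time_s": time; "joints": joint angles; "dq": joint speeds; "tau": joint torques, N m; "eef_pos": TCP position; "ee_rot": TCP orientation; "force": force on the tool from outside, world axes, zero at the start; "wrist_torque": the same for the moment, N m; "grip_width": opening from 0.0 (shut) to 1.0 (fully open); "grip_force": force on a finger pad.
Only numpy, scipy, OpenCV 4.12 (cv2) and the standard library are available. Lean on these libraries where they do the work, as an engineer would, in place of code of your own. Each camera call takes 0.05 s, during which the arm holds its last target. There are 200 camera calls.

## Working session

There is one attempt and no reset: what is moved stays moved. The work goes in short steps, Python scripts to look and compute and a shell command to move; the robot and the scene stay as the last step left them, time stands still between calls to the robot, and variables do not carry over. Pictures are saved under pics/ and viewed, at most 10 in all, crops included, and the job is handed in when it is done.

```bash
mkdir -p pics; cat > h.py <<'E'
from rig import *
import numpy as np, cv2
from scipy.spatial.transform import Rotation as R
def Rq(q): return R.from_quat([q[1],q[2],q[3],q[0]])
def cam(name,s=None):
    m=camera_model(name)
    if 'T_tool_cam' in m:
        s=s or sense(); T=np.eye(4); T[:3,:3]=Rq(s['ee_rot']).as_matrix(); T[:3,3]=s['eef_pos']
        W=T@np.array(m['T_tool_cam'])
    else: W=np.array(m['world_from_camera'])
    return m,W
def ray(mw,u,v):
    m,W=mw; K=np.array([[m['fx'],0,m['cx']],[0,m['fy'],m['cy']],[0,0,1.]])
    d=m.get('distortion',m.get('dist'))
    p=cv2.undistortPoints(np.array([[[u,v]]],float),K,None if d is None else np.array(d,float))[0,0]
    r=W[:3,:3]@np.array([p[0],-p[1],-1]); return W[:3,3],r/np.linalg.norm(r)
def atz(mw,u,v,z):
    o,r=ray(mw,u,v); return o+r*(z-o[2])/r[2]
def proj(mw,P):
    m,W=mw; c=np.linalg.inv(W)@np.append(P,1); return np.array([m['cx']+m['fx']*c[0]/-c[2], m['cy']+m['fy']*-c[1]/-c[2]])
def tri(rs):
    A=np.zeros((3,3));b=np.zeros(3)
    for o,r in rs:
        M=np.eye(3)-np.outer(r,r);A+=M;b+=M@o
    return np.linalg.solve(A,b)
E
python3 - <<'E'
from h import *
for n in ('top','side','wrist'):
    m,W=cam(n);print(n,{k:v for k,v in m.items() if 'world' not in k and 'T_' not in k},W.round(2).tolist())
    cv2.imwrite(f'pics/{n}0.png',capture(n))
s=sense();print(s)
E
```

```text
top {'fx': 411.26831387353843, 'fy': 411.26831387353843, 'cx': 256.56911633993366, 'cy': 189.72655913596503} [[-0.01, 0.98, -0.19, 264.74], [-1.0, -0.01, -0.02, 63.33], [-0.02, 0.19, 0.98, 1359.4], [0.0, 0.0, 0.0, 1.0]]
side {'fx': 400.6112920061169, 'fy': 400.6112920061169, 'cx': 259.253756231908, 'cy': 188.03876493234705} [[-0.8, 0.42, -0.42, 30.39], [-0.6, -0.58, 0.55, 693.59], [-0.01, 0.69, 0.72, 892.5], [0.0, 0.0, 0.0, 1.0]]
wrist {'fx': 304.0100240710205, 'fy': 304.0100240710205, 'cx': 253.05189007625597, 'cy': 190.75867527433823} [[0.28, 0.91, 0.31, 227.89], [-0.96, 0.27, 0.09, -479.93], [-0.0, -0.32, 0.95, 373.71], [0.0, 0.0, 0.0, 1.0]]
{'time_s': 0.15, 'joints': array([-1.50940329e+00,  3.13316141e-01,  1.49823787e+00,  1.55902204e-05,
        1.33102223e+00, -2.23398227e-01]), 'dq': array([ 0.00095149, -0.00092286, -0.00235292, -0.00087612, -0.00039311,
       -0.00035305]), 'tau': array([ 1.86262355e-04, -4.12371147e+01, -2.59798855e+01, -2.45886868e-04,
        3.21759828e-03,  5.48877125e-06]), 'eef_pos': array([ 147.48355258, -503.66060795,  230.87857197]), 'ee_rot': array([-4.89565552e-04,  9.89879005e-01,  1.41913051e-01,  4.73391426e-05]), 'force': array([-0.32615498, -0.01268343,  0.01690296]), 'wrist_torque': array([-0.00476839,  0.0127571 ,  0.06232632]), 'grip_force': 0.0, 'grip_width': 0.9999201354579784}
```

```bash
python3 - <<'E'
import cv2,numpy as np
t=cv2.imread('pics/top0.png');cv2.imwrite('pics/t0.png',cv2.resize(t,(800,600),interpolation=cv2.INTER_CUBIC))
t=cv2.imread('pics/side0.png');cv2.imwrite('pics/s0.png',cv2.resize(t,(800,600),interpolation=cv2.INTER_CUBIC))
E
```

```text
(no output)
```

View pics/t0.png

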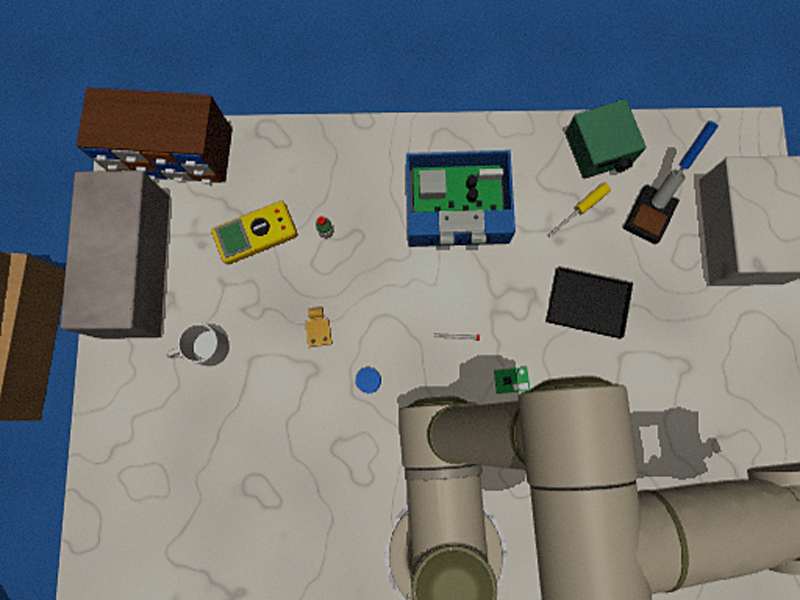

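View pics/s0.png

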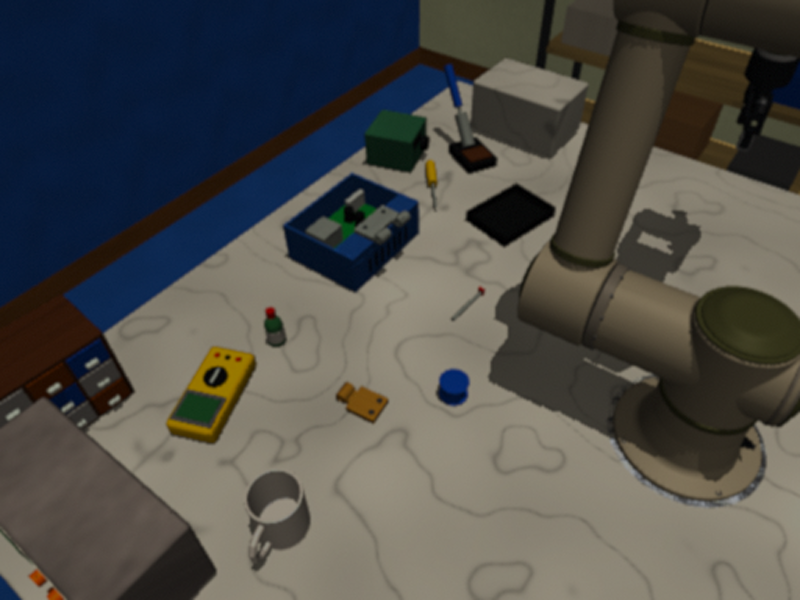

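The top view (800x600) shows the pin from (435,336) to its red head at (480,338). The leaf plate is at (318,330) with its knuckle at (316,313). The fixed knuckles are at (446,241) and (477,243). The tray corners are (556,268), (632,279), (624,337) and (547,322). In the side view the pin runs (453,319)–(483,290), the leaf is near (362,402) and the knuckles are at (378,233) and (402,218).

```bash
python3 - <<'E'
from h import *
k=512/800
T,S=cam('top'),cam('side')
f=lambda c,u,v,z:atz(c,u*k,v*k,z).round(1)
for n,u,v,z in [('pintip',435,336,4),('pinhead',480,338,6),('leafplate c',319,333,12),('leafkn',316,312,20),('kn L',446,240,105),('kn R',477,241,105),('t1',556,268,26),('t2',632,279,26),('t3',624,337,26),('t4',547,322,26),('board',512,380,10),('spool',368,380,38)]:
    print(n,f(T,u,v,z))
for n,u,v,z in [('pintip',453,319,4),('pinhead',483,290,6),('leafplate c',368,403,12),('kn L',378,233,105),('kn R',402,218,105)]:
    print('S',n,f(S,u,v,z))
s=sense(); r=Rq(s['ee_rot']).as_matrix(); print(r.round(3)); print(np.array(camera_model('wrist')['T_tool_cam']).round(3))
E
```

```text
pintip [436.1  12.6   4. ]
pinhead [430.6 -82.3   6. ]
leafplate c [444. 258.  12.]
leafkn [487.7 264.   20. ]
kn L [618.   -9.3 105. ]
kn R [615.1 -71.7 105. ]
t1 [ 575.8 -245.7   26. ]
t2 [ 550.1 -404.1   26. ]
t3 [ 427.2 -378.4   26. ]
t4 [ 460.3 -220.8   26. ]
board [ 341.6 -145.6   10. ]
spool [342.7 152.4  38. ]
S pintip [438.8  14.    4. ]
S pinhead [432.5 -83.1   6. ]
S leafplate c [445.6 260.3  12. ]
S kn L [632.3  -8.4 105. ]
S kn R [622.1 -71.9 105. ]
[[ 0.96   0.281 -0.   ]
 [ 0.281 -0.96   0.001]
 [ 0.    -0.001 -1.   ]]
[[ 0.00000e+00  9.48000e-01  3.19000e-01  8.38470e+01]
 [ 1.00000e+00 -0.00000e+00 -1.00000e-03 -3.11000e-01]
 [-1.00000e-03  3.19000e-01 -9.48000e-01 -1.42881e+02]
 [ 0.00000e+00  0.00000e+00  0.00000e+00  1.00000e+00]]
```

```bash
cat >> h.py <<'E'
def go(P,yaw=None):
    s=sense();M=Rq(s['ee_rot']).as_matrix();y=np.arctan2(M[1,0],M[0,0])
    d=M.T@(np.array(P,float)-s['eef_pos'])/25
    print('t',round(s['time_s'],2),'pos',s['eef_pos'].round(1),'yaw',round(np.degrees(y),2),'tilt',M[:2,2].round(4),'F',s['force'].round(1),'grip',round(s['grip_width']*85.4,1),round(s['grip_force'],1))
    print('shift units',d.round(2),'turnz units',None if yaw is None else round(-((yaw-np.degrees(y)+180)%360-180)/8,2))
E
python3 -m crank '[[[0,0,0,0,0,-1,85],[0,0,0,0,0,-1,85],[0,0,0,0,0,-1,85],[0,0,0,0,0,-1,85],[0,0,0,0,0,-1,85],[0,0,0,0,0,-1,85],[0,0,0,0,0,-1,85],[0,0,0,0,0,-0.8,85]]]' 30
python3 -c "
from h import *
go([430,-115,230],86.7)"
```

```text
time_s: 0.95
eef_pos: [147.5, -503.7, 231.0]
ee_rot: [-0.0, 0.771, 0.636, 0.0]
force: [-0.2, 0.1, 0.0]
grip_width: 0.998
grip_force: 0.0
t 0.95 pos [ 147.5 -503.7  231. ] yaw 79.03 tilt [-0.      0.0006] F [-0.2  0.1  0. ] grip 85.2 0.0
shift units [17.42  8.13  0.05] turnz units -0.96
```

```bash
python3 -m crank '[[[1,0.5,0,0,0,0,85],[1,0.5,0,0,0,0,85],[1,0.5,0,0,0,0,85],[1,0.5,0,0,0,0,85],[1,0.5,0,0,0,0,85],[1,0.5,0,0,0,0,85],[1,0.5,0,0,0,0,85],[1,0.5,0,0,0,0,85]]]'
python3 -m crank '[[[1,0.5,0,0,0,0,85],[1,0.5,0,0,0,0,85],[1,0.5,0,0,0,0,85],[1,0.5,0,0,0,0,85],[1,0.5,0,0,0,0,85],[1,0.5,0,0,0,0,85],[1,0.5,0,0,0,0,85],[0.8,0.5,0,0,0,-1,85]]]'
python3 - <<'E'
from h import *
s=sense();im=capture('wrist');cv2.imwrite('pics/w1.png',im);np.save('w1.npy',s,allow_pickle=True)
go([431,-70,230],86.7)
E
```

```text
time_s: 1.75
eef_pos: [285.2, -326.2, 231.2]
ee_rot: [-0.0, 0.773, 0.634, 0.0]
force: [-0.7, 0.1, -0.6]
grip_width: 0.996
grip_force: 0.0
time_s: 2.55
eef_pos: [421.4, -154.3, 231.2]
ee_rot: [-0.0, 0.726, 0.687, 0.0]
force: [0.6, 0.2, 1.0]
grip_width: 0.995
grip_force: 0.0
t 2.6 pos [ 422.9 -152.7  231.2] yaw 87.52 tilt [0.0007 0.0011] F [-1.   2.3 -0.8] grip 85.1 0.0
shift units [3.32 0.18 0.05] turnz units 0.1
```

View pics/w1.png

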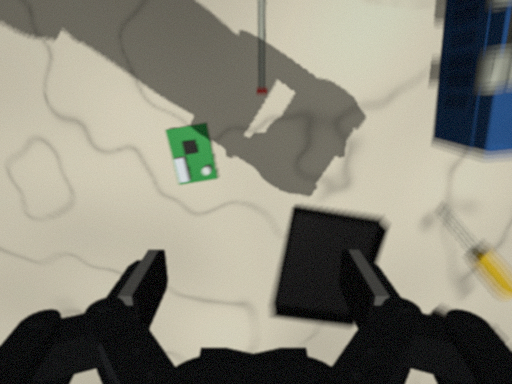

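The wrist view, slightly blurred, shows the pin's red head at (262,91) with its shaft running up along column 263. The board is at (192,155) and the tray is lower right.

```bash
python3 -m crank '[[[1,0,0,0,0,0,85],[0.6,0,0,0,0,0,85],[0,0,0,0,0,0,85],[0,0,0,0,0,0,85],[0,0,0,0,0,0,85],[0,0,0,0,0,0,85],[0,0,0,0,0,0,85],[0,0,0,0,0,0,85]]]'
python3 - <<'E'
from h import *
s=sense();im=capture('wrist');cv2.imwrite('pics/w2.png',im);np.save('w2.npy',s,allow_pickle=True)
E
python3 -m crank '[[[1,0.2,0,0,0,0,85],[0.7,0,0,0,0,0,85],[0,0,0,0,0,0,85],[0,0,0,0,0,0,85],[0,0,0,0,0,0,85],[0,0,0,0,0,0,85],[0,0,0,0,0,0,85],[0,0,0,0,0,0,85]]]'
python3 - <<'E'
from h import *
s=sense();im=capture('wrist');cv2.imwrite('pics/w3.png',im);np.save('w3.npy',s,allow_pickle=True)
a=cv2.imread('pics/w2.png')[0:300,200:512];b=im[0:300,200:512]
cv2.imwrite('pics/w23.png',cv2.resize(np.hstack([a,b]),(800,385),interpolation=cv2.INTER_CUBIC))
go([431,-70,230],86.7)
E
```

```text
time_s: 3.4
eef_pos: [423.2, -116.0, 231.3]
ee_rot: [-0.0, 0.727, 0.686, -0.0]
force: [0.2, -0.2, 0.3]
grip_width: 0.996
grip_force: 0.0
time_s: 4.25
eef_pos: [430.6, -73.8, 231.3]
ee_rot: [0.0, 0.727, 0.686, 0.0]
force: [-0.1, 0.4, 0.3]
grip_width: 0.996
grip_force: 0.0
t 4.3 pos [430.6 -73.7 231.3] yaw 86.7 tilt [-0.  0.] F [ 0.6 -0.5 -0.9] grip 85.1 0.0
shift units [0.15 0.01 0.05] turnz units -0.0
```

View pics/w23.png

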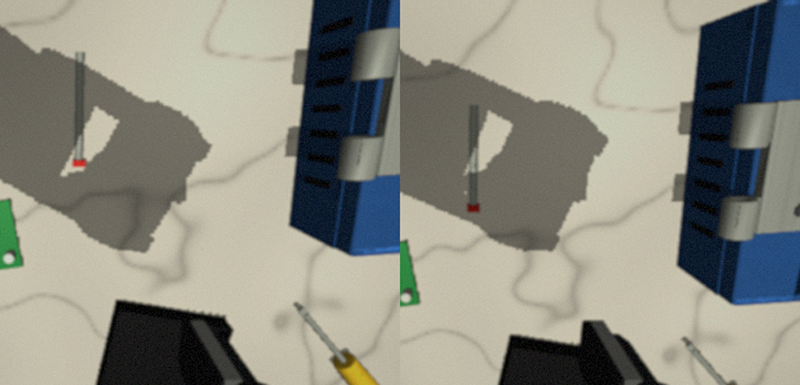

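Left (w2, crop coordinates): pin tip (80,54), head (79,162). Right (w3): tip (474,107), head (474,208). The fixed knuckles are at about (741,218) and (752,126) on the right.

```bash
python3 - <<'E'
from h import *
L=lambda n:cam('wrist',np.load(n+'.npy',allow_pickle=True).item())
a,b=L('w2'),L('w3');k=624/800
px=lambda x,y:(200+x*k,y*k)
tip=tri([ray(a,*px(80,54)),ray(b,*px(74,107))]);hd=tri([ray(a,*px(79,162)),ray(b,*px(74,208))])
print(tip,hd)
for c,t,h in((a,(80,54),(79,162)),(b,(74,107),(74,208))):
    T=atz(c,*px(*t),4);H=atz(c,*px(*h),7);d=T-H;print(T.round(1),H.round(1),np.degrees(np.arctan2(d[1],d[0])),np.linalg.norm(d))
    u=d[:2]/np.linalg.norm(d[:2]);print('origin',T[:2]-54*u,H[:2]+39*u)
# knuckles at top z=111 of near and far, w3/w2
for n,q in dict(near=((355,158),(340,218)),far=((378,54),(352,126))).items(): print(n,tri([ray(a,*px(*q[0])),ray(b,*px(*q[1]))]))
E
```

```text
[442.4714949   13.75882128   8.25235382] [437.38246507 -75.68430494  16.12242091]
[442.5  14.3   4. ] [437.2 -76.7   7. ] 86.64444136406244 91.22720323611053
origin [439.37911452 -39.5873964 ] [439.48576801 -37.76838291]
[442.6  13.8   4. ] [437.8 -77.9   7. ] 86.97328516342616 91.87979464174848
origin [439.76317059 -40.12221904] [439.82490594 -38.95465459]
near [628.61117012 -74.32906052  98.79875821]
far [621.4663742   -9.6944114  109.27059221]
```

```bash
python3 -c "
from h import *
go([439.0,-39,40],86.8)"
```

```text
t 4.3 pos [430.6 -73.7 231.3] yaw 86.7 tilt [-0.  0.] F [ 0.6 -0.5 -0.9] grip 85.1 0.0
shift units [1.41 0.26 7.65] turnz units -0.01
```

```bash
python3 -m crank '[[[0.71,0.13,0.9,0,0,0,85],[0.7,0.13,0.95,0,0,0,85],[0,0,1,0,0,0,85],[0,0,1,0,0,0,85],[0,0,1,0,0,0,75],[0,0,0.95,0,0,0,60],[0,0,0.9,0,0,0,50],[0,0,0.9,0,0,0,40]]]'
python3 -m crank '[[[0,0,0.6,0,0,0,30],[0,0,0.4,0,0,0,30],[0,0,0.3,0,0,0,30],[0,0,0.22,0,0,0,30],[0,0,0,0,0,0,30],[0,0,0,0,0,0,30],[0,0,0,0,0,0,30],[0,0,0,0,0,0,30]]]'
python3 -c "
from h import *
go([439.0,-39,2],86.8)"
```

```text
time_s: 5.1
eef_pos: [439.2, -38.8, 40.4]
ee_rot: [0.0, 0.727, 0.687, 0.0]
force: [0.2, -0.1, -0.2]
grip_width: 0.466
grip_force: 0.0
time_s: 5.9
eef_pos: [439.3, -38.8, 3.7]
ee_rot: [0.0, 0.727, 0.687, 0.0]
force: [0.3, -0.4, -0.1]
grip_width: 0.349
grip_force: 0.0
t 5.9 pos [439.3 -38.8   3.7] yaw 86.72 tilt [ 0.0007 -0.0003] F [ 0.3 -0.4 -0.1] grip 29.8 0.0
shift units [-0.01 -0.01  0.07] turnz units -0.01
```

```bash
python3 -m crank '[[[0,0,0.08,0,0,0,22],[0,0,0,0,0,0,15],[0,0,0,0,0,0,8],[0,0,0,0,0,0,4],[0,0,0,0,0,0,0],[0,0,0,0,0,0,0],[0,0,0,0,0,0,0],[0,0,0,0,0,0,0]]]' 40
python3 -m crank '[[[0,0,-0.5,0,0,0,0],[0,0,-1,0,0,0,0],[0,0,-1,0,0,0,0],[0,0,-1,0,0,0,0],[0,0,-1,0,0,0,0],[0,0,0,0,0,0,0],[0,0,0,0,0,0,0],[0,0,0,0,0,0,0]]]'
python3 - <<'E'
from h import *
go([503,-312,115],81)
im=capture('wrist');s=capture('side')
cv2.imwrite('pics/w4.png',np.hstack([cv2.resize(im,(400,300)),cv2.resize(s[60:300,180:500],(400,300))]))
E
```

```text
time_s: 6.7
eef_pos: [439.1, -38.7, 1.3]
ee_rot: [-0.0, 0.727, 0.687, -0.0]
force: [-0.6, 0.6, 3.4]
grip_width: 0.065
grip_force: 39.2
time_s: 7.5
eef_pos: [438.6, -38.5, 112.8]
ee_rot: [-0.001, 0.727, 0.687, -0.0]
force: [-0.2, 1.0, -0.4]
grip_width: 0.069
grip_force: 39.2
t 7.5 pos [438.6 -38.5 112.8] yaw 86.71 tilt [-0.0018  0.0007] F [-0.2  1.  -0.4] grip 5.9 39.2
shift units [-10.77   3.2   -0.1 ] turnz units 0.71
```

View pics/w4.png

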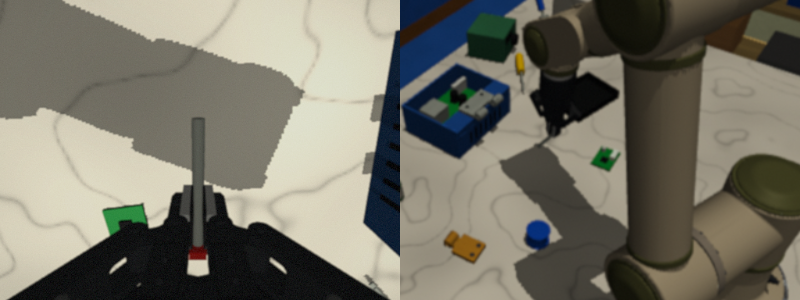

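The pin is held crosswise and level; its head is at (197,253) and its tip at (197,120) in the left picture.

```bash
python3 -m crank '[[[-1,0.3,0,0,0,0,0],[-1,0.3,0,0,0,0,0],[-1,0.3,0,0,0,0,0],[-1,0.3,0,0,0,0,0],[-1,0.3,0,0,0,0,0],[-1,0.3,0,0,0,0,0],[-1,0.3,0,0,0,0,0],[-1,0.3,0,0,0,0,0]]]'
python3 -m crank '[[[-1,0.3,0,0,0,0,0],[-1,0.3,0,0,0,0,0],[-1,0.2,0,0,0,0,0],[0,0,0,0,0,0.7,0],[0,0,0,0,0,0,0],[0,0,0,0,0,0,0],[0,0,0,0,0,0,0],[0,0,0,0,0,0,0]]]'
python3 - <<'E'
from h import *
go([505,-318,10],81)
im=capture('wrist');t=capture('top')
cv2.imwrite('pics/w5.png',np.hstack([cv2.resize(im,(400,300)),cv2.resize(t[110:260,300:500],(400,300))]))
E
```

```text
time_s: 8.4
eef_pos: [487.5, -242.8, 112.9]
ee_rot: [-0.001, 0.727, 0.687, -0.0]
force: [-0.3, -0.1, -0.4]
grip_width: 0.075
grip_force: 39.2
time_s: 9.2
eef_pos: [503.3, -317.4, 113.8]
ee_rot: [-0.0, 0.759, 0.651, -0.0]
force: [-0.5, -0.1, -0.9]
grip_width: 0.071
grip_force: 39.2
t 9.2 pos [ 503.3 -317.4  113.8] yaw 81.21 tilt [-0.0001  0.0001] F [-0.5 -0.1 -0.9] grip 6.0 39.2
shift units [-0.01  0.07  4.15] turnz units 0.03
```

View pics/w5.png

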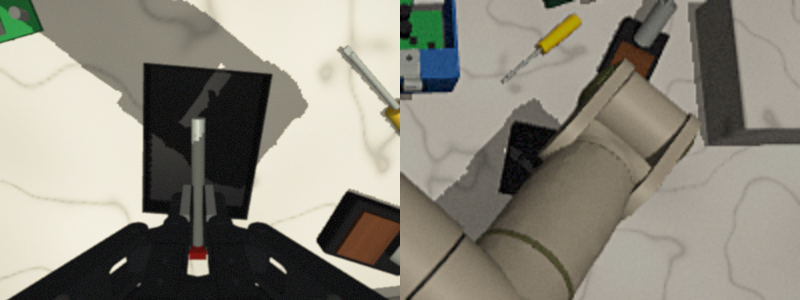

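In the wrist view the tray rim corners are (144,64), (271,74), (245,218) and (142,212), with the pin above it.

```bash
python3 - <<'E'
from h import *
c=cam('wrist');P=[atz(c,u*1.28,v*1.28,26) for u,v in((144,64),(271,74),(245,218),(142,212))]
P=np.array(P);print(P.round(0),P.mean(0))
E
```

```text
[[ 470. -224.   26.]
 [ 584. -251.   26.]
 [ 546. -403.   26.]
 [ 432. -377.   26.]] [ 508.01797317 -313.49592001   26.        ]
```

```bash
python3 -m crank '[[[0,0.1,1,0,0,0,0],[0,0,1,0,0,0,0],[0,0,0.9,0,0,0,0],[0,0,0.7,0,0,0,0],[0,0,0.4,0,0,0,0],[0,0,0.2,0,0,0,0],[0,0,0.07,0,0,0,0],[0,0,0,0,0,0,0]]]'
python3 -c "
from h import *
go([506,-319,6],81)"
```

```text
time_s: 10.1
eef_pos: [506.0, -318.4, 7.6]
ee_rot: [0.0, 0.76, 0.65, 0.0]
force: [-0.2, -0.7, -0.1]
grip_width: 0.068
grip_force: 39.2
t 10.1 pos [ 506.  -318.4    7.6] yaw 81.12 tilt [ 0.0007 -0.0006] F [-0.2 -0.7 -0.1] grip 5.8 39.2
shift units [-0.02  0.    0.06] turnz units 0.02
```

```bash
python3 -m crank '[[[0,0,0.06,0,0,0,0],[0,0,0,0,0,0,0],[0,0,0,0,0,0,9],[0,0,0,0,0,0,12],[0,0,0,0,0,0,16],[0,0,0,0,0,0,22],[0,0,0,0,0,0,30],[0,0,0,0,0,0,30]]]'
python3 -m crank '[[[0,0,-0.3,0,0,0,30],[0,0,-0.6,0,0,0,30],[0,0,-1,0,0,0,30],[0,0,-1,0,0,0,40],[0,0,-1,0,0,0,50],[0,0,-1,0,0,0,65],[0,0,-1,0,0,0,80],[0,0,-1,0,0,0,85]]]'
python3 - <<'E'
from h import *
go([447,258,200],8)
im=capture('wrist')
s0=cv2.imread('pics/top0.png')
a=cv2.resize(im,(400,300));b=cv2.resize(s0[185:235,180:230],(400,300*4//3),interpolation=cv2.INTER_CUBIC)
cv2.imwrite('pics/w6.png',np.hstack([cv2.resize(im,(400,400)),b]))
E
```

```text
time_s: 10.9
eef_pos: [505.7, -318.2, 5.5]
ee_rot: [0.0, 0.76, 0.65, 0.0]
force: [0.6, -0.4, 0.0]
grip_width: 0.349
grip_force: 0.0
time_s: 11.7
eef_pos: [505.7, -318.2, 180.7]
ee_rot: [0.001, 0.76, 0.65, 0.0]
force: [0.1, -0.2, -0.2]
grip_width: 0.992
grip_force: 0.0
t 11.7 pos [ 505.7 -318.2  180.7] yaw 81.12 tilt [ 0.0011 -0.001 ] F [ 0.1 -0.2 -0.2] grip 84.7 0.0
shift units [22.41 -5.88 -0.8 ] turnz units 9.14
```

View pics/w6.png

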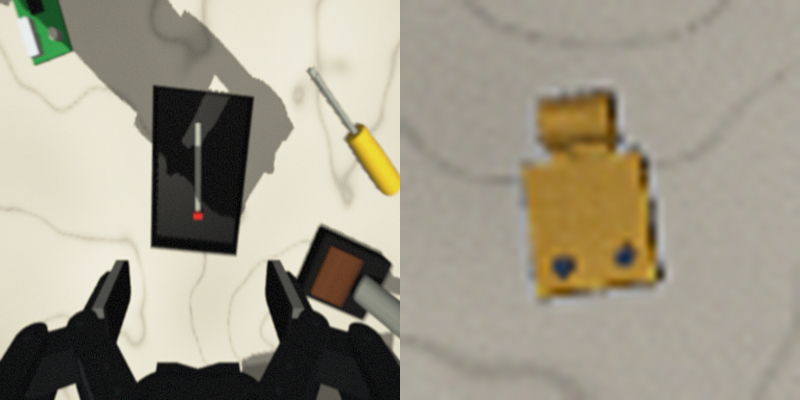

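The pin lies flat inside the tray, tip at (197,125) and head at (197,216), clear of all the walls. The right panel shows the leaf's plate and knuckle, with the knuckle away from the robot.

```bash
python3 -m crank '[[[0,0,-0.2,0,0,1,85],[0,0,-0.2,0,0,1,85],[0,0,-0.2,0,0,1,85],[0,0,-0.2,0,0,1,85],[0,0,-0.2,0,0,1,85],[0,0,-0.2,0,0,1,85],[0,0,-0.2,0,0,1,85],[0,0,-0.2,0,0,1,85]]]'
python3 -m crank '[[[0,0,0,0,0,1,85],[0,0,0,0,0,0.14,85],[0,0,0,0,0,0,85],[0,0,0,0,0,0,85],[0,0,0,0,0,0,85],[0,0,0,0,0,0,85],[0,0,0,0,0,0,85],[0,0,0,0,0,0,85]]]'
python3 -c "
from h import *
go([447,258,225],8)"
```

```text
time_s: 12.55
eef_pos: [505.7, -318.2, 219.5]
ee_rot: [0.001, 0.989, 0.146, 0.0]
force: [0.0, 0.1, -0.4]
grip_width: 0.992
grip_force: 0.0
time_s: 13.35
eef_pos: [505.7, -318.2, 218.0]
ee_rot: [-0.0, 0.998, 0.07, -0.0]
force: [0.9, 0.2, -0.2]
grip_width: 0.996
grip_force: 0.0
t 13.35 pos [ 505.7 -318.2  218. ] yaw 8.02 tilt [-0.      0.0001] F [ 0.9  0.2 -0.2] grip 85.0 0.0
shift units [  0.89 -23.15  -0.28] turnz units 0.0
```

```bash
python3 -m crank '[[[0.1,-1,0,0,0,0,85],[0.1,-1,0,0,0,0,85],[0.1,-1,0,0,0,0,85],[0.1,-1,0,0,0,0,85],[0.1,-1,0,0,0,0,85],[0.1,-1,0,0,0,0,85],[0.1,-1,0,0,0,0,85],[0.1,-1,0,0,0,0,85]]]'
python3 -m crank '[[[0.5,-1,0,0,0,0,85],[0.5,-1,0,0,0,0,85],[0,-0.9,0,0,0,0.25,85],[0,0,0,0,0,0.3,85],[0,0,0,0,0,0,85],[0,0,0,0,0,0,85],[0,0,0,0,0,0,85],[0,0,0,0,0,0,85]]]'
python3 - <<'E'
from h import *
s=sense();im=capture('wrist');cv2.imwrite('pics/c1.png',im);np.save('c1.npy',s,allow_pickle=True);go([447,258,225],8)
E
python3 -m crank '[[[1,0,-0.3,0,0,0,85],[0.8,0,-0.3,0,0,0,85],[0,0,0,0,0,0,85],[0,0,0,0,0,0,85],[0,0,0,0,0,0,85],[0,0,0,0,0,0,85],[0,0,0,0,0,0,85],[0,0,0,0,0,0,85]]]'
python3 - <<'E'
from h import *
s=sense();im=capture('wrist');cv2.imwrite('pics/c2.png',im);np.save('c2.npy',s,allow_pickle=True);go([447,258,225],8)
a=cv2.imread('pics/c1.png');c1=a[40:340,110:410];
cv2.imwrite('pics/cc.png',np.hstack([cv2.resize(x[60:360,110:410],(400,400),interpolation=cv2.INTER_CUBIC) for x in (a,im)]))
E
```

```text
time_s: 14.15
eef_pos: [497.6, -116.4, 218.1]
ee_rot: [0.0, 0.998, 0.07, 0.0]
force: [0.0, -0.4, -1.2]
grip_width: 0.994
grip_force: 0.0
time_s: 14.95
eef_pos: [512.4, -42.5, 218.0]
ee_rot: [-0.0, 1.0, 0.031, -0.0]
force: [-0.1, 0.3, -0.1]
grip_width: 0.996
grip_force: 0.0
t 15.0 pos [512.4 -42.5 218. ] yaw 3.59 tilt [-0.0001  0.    ] F [-0.9 -0.5 -0.4] grip 84.9 0.0
shift units [ -1.86 -12.16  -0.28] turnz units -0.55
time_s: 15.8
eef_pos: [557.1, -39.3, 233.1]
ee_rot: [0.0, 1.0, 0.031, -0.0]
force: [0.2, 0.4, 0.3]
grip_width: 0.993
grip_force: 0.0
t 15.85 pos [557.1 -39.3 233.1] yaw 3.59 tilt [0. 0.] F [-0.   0.8 -0.1] grip 85.1 0.0
shift units [ -3.65 -12.15   0.32] turnz units -0.55
```

View pics/cc.png

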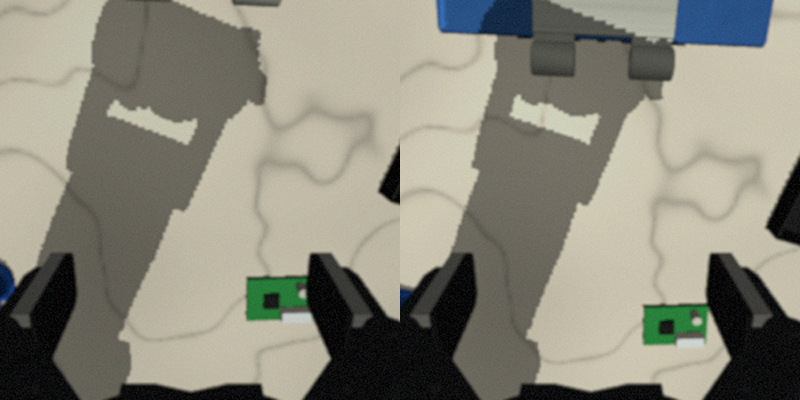

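In the right panel (c2) the fixed knuckles are at (531–575, 40–76) and (629–675, 43–80), and the gap between them spans columns 575 to 629. I'll refine those edges numerically.

```bash
python3 - <<'E'
from h import *
im=cv2.imread('pics/c2.png').astype(int);g=im.sum(2)//3
print('cols');
for u in (214,220,226,232,236,285,292,299,306,312): print(u,g[92:124,u])
print('rows (u 200..320)')
for v in (98,102,106,110): print(v,g[v,200:322])
E
```

```text
cols
214 [ 70  73  73  80  81  83  83  82  82  81  79  80  78  77  74  76  72  69
  65  70  57  53  56  50  74  96 111 112 110 110 110 111]
220 [ 64  76  80  76  81  80  82  84  81  83  80  81  82  79  75  73  72  72
  66  67  60  58  54  50  64  90 105 105 108 102 105 105]
226 [ 69  73  70  72  75  82  80  82  82  82  82  83  82  80  80  77  78  69
  71  66  69  61  52  52  59  94 105 110 109 108 106 110]
232 [ 66  70  73  74  77  78  78  82  83  84  90  82  84  81  79  81  82  76
  74  68  68  64  64  51  60  80 102 108 110 104 111 107]
236 [ 70  69  71  78  74  75  80  80  87  82  80  82  82  84  83  79  82  83
  73  70  74  66  61  60  60  79  95 112 107 108 106 111]
285 [ 73  67  70  71  69  73  77  76  80  82  76  77  76  76  76  76  74  76
  71  73  66  65  64  62  55  53  53  69  90 103 103 106]
292 [74 80 69 70 68 78 78 74 81 82 78 86 80 82 79 83 75 79 71 75 73 71 63 67
 58 55 56 59 77 90 95 88]
299 [102  84  64  67  73  70  73  79  76  82  76  86  78  79  79  75  80  80
  76  78  76  72  71  65  61  55  53  55  74  95 102 100]
306 [ 75  77  73  66  70  74  76  77  79  85  8
[... 1539 characters left out ...]
2 106 104 104 106 101 101  99  94  83  72  65  75  76  81  77  82  81
  79  81  79  82  78  78  79  82  77  79  79  82  85  80  77  82  80  82
  81  82  84  83  85  81  85 101 150 182 192 190 188 193]
110 [106 111 108 106 110 113 102  94  76  68  64  65  66  66  65  66  67  71
  62  64  66  67  70  69  67  72  71  72  70  72  74  76  74  71  74  78
  73  74  73  71  75  91 108 106 104 105 108 107 107 106 107 105 107 105
 106 105 104 105 108 109 105 105 106 107 105 105 102 106 106 105 103 102
 107 105 103 101 105 104 104 103  91  76  67  70  71  71  74  76  75  73
  77  73  71  78  75  72  75  75  75  76  77  78  78  81  74  78  79  78
  77  78  77  81  80  81  84 117 158 183 190 188 189 189]
```

```bash
python3 - <<'E'
from h import *
c=cam('wrist',np.load('c2.npy',allow_pickle=True).item())
print('cam',c[1][:3,3])
L=atz(c,224,116.5,100);Rr=atz(c,298,120.1,100);d=L-Rr;yaw=np.degrees(np.arctan2(d[1],d[0]))-90
print(L,Rr,'yaw',yaw)
lo=atz(c,207.6,101,111);li=atz(c,241.3,101,111);ri=atz(c,283,104,111);ro=atz(c,315.6,104,111)
print(lo,li,ri,ro, 'mid',(lo+ro)/2,(li+ri)/2)
y=np.radians(yaw);m=(L+Rr)/2
o,r=c[1][:3,3],0
print('axis x at mid', m+11.1*np.array([np.cos(y),np.sin(y),0]))
E
python3 -m crank '[[[-1,-1,0,0,0,0,85],[-1,-1,0,0,0,0,85],[-1,-1,0,0,0,0,85],[-0.5,-1,0,0,0,-0.2,85],[0,-1,0,0,0,-0.3,85],[0,-1,0,0,0,0,85],[0,-1,0,0,0,0,85],[0,-1,0,0,0,0,85]]]'
python3 -m crank '[[[0,-1,0,0,0,0,85],[0,-1,0,0,0,0,85],[0,-1,0,0,0,0,85],[0,-1,0,0,0,0,85],[0,0,0,0,0,0,85],[0,0,0,0,0,0,85],[0,0,0,0,0,0,85],[0,0,0,0,0,0,85]]]'
cat > leaf.py <<'E'
from h import *
import sys
n=sys.argv[1]
s=sense();im=capture('wrist');cv2.imwrite(f'pics/{n}.png',im);np.save(n+'.npy',s,allow_pickle=True);c=cam('wrist',s)
hsv=cv2.cvtColor(im,cv2.COLOR_BGR2HSV);m=cv2.inRange(hsv,(8,110,60),(28,255,255))
k,lab,st,ce=cv2.connectedComponentsWithStats(m)
i=1+np.argmax(st[1:,4]);print(st[i],ce[i]);B=np.uint8(lab==i)*255
for v in range(st[i][1],st[i][1]+st[i][3],5):
    u=np.flatnonzero(B[v]); print(v,u.min(),u.max(),end=' | ')
q=cv2.morphologyEx(B,cv2.MORPH_CLOSE,np.ones((9,9),np.uint8));w=int(0.85*0+cv2.minAreaRect(cv2.findContours(q,0,2)[0][0])[1][0]*0.72)
w=int(304*36/(s['eef_pos'][2]+143)/1.0)
p=cv2.morphologyEx(q,cv2.MORPH_OPEN,np.ones((w,w),np.uint8))
r=cv2.minAreaRect(max(cv2.findContours(p,0,2)[0],key=cv2.contourArea));print('\nplate rect',r,'w',w)
P=[atz(c,*b,12) for b in cv2.boxPoints(r)];print(np.round(P,1).tolist(),'ctr',atz(c,*r[0],12).round(1))
go([447,258,225],8)
E
python3 leaf.py l1
```

```text
cam [640.60004207 -33.35101773 375.9761083 ]
[615.50426502  -9.41294272 100.        ] [616.53723608 -75.12346726 100.        ] yaw 0.9006168774716627
[628.2774093   3.7362843 111.       ] [630.0583493  -24.39379873 111.        ] [629.85610294 -59.4371753  111.        ] [631.58461445 -86.74249355 111.        ] mid [629.93101187 -41.50310462 111.        ] [629.95722612 -41.91548701 111.        ]
axis x at mid [627.11937929 -42.09373427 100.        ]
time_s: 16.65
eef_pos: [451.2, 155.2, 233.2]
ee_rot: [-0.0, 0.998, 0.066, 0.0]
force: [0.2, 0.9, -0.0]
grip_width: 0.994
grip_force: 0.0
time_s: 17.45
eef_pos: [438.5, 252.6, 233.1]
ee_rot: [0.0, 0.998, 0.066, 0.0]
force: [0.2, 0.4, 0.5]
grip_width: 0.994
grip_force: 0.0
[ 227  105   41   68 2272] [247.01496479 140.77068662]
105 235 258 | 110 234 259 | 115 235 259 | 120 235 259 | 125 237 257 | 130 227 267 | 135 227 267 | 140 228 266 | 145 227 267 | 150 228 267 | 155 227 267 | 160 228 267 | 165 228 267 | 170 228 267 | 
plate rect ((247.0, 149.0), (44.0, 40.0), 90.0) w 29
[[474.7, 288.7, 12.0], [480.9, 241.9, 12.0], [427.9, 234.1, 12.0], [421.4, 283.1, 12.0]] ctr [451.9 262.   12. ]
t 17.5 pos [438.5 252.7 233.1] yaw 7.54 tilt [ 0.0001 -0.    ] F [-0.6 -0.5  0.5] grip 84.8 0.0
shift units [ 0.37 -0.17  0.32] turnz units -0.06
```

```bash
python3 -m crank '[[[0.55,-0.3,0.9,0,0,0,85],[0,0,1,0,0,0,85],[0,0,1,0,0,0,85],[0,0,0.8,0,0,0,85],[0,0,0.3,0,0,0,85],[0,0,0,0,0,0,85],[0,0,0,0,0,0,85],[0,0,0,0,0,0,85]]]'
sed -i 's/^go.*/go([452,262,6],7.54)/' leaf.py; python3 leaf.py l2
```

```text
time_s: 18.3
eef_pos: [451.4, 262.7, 134.1]
ee_rot: [-0.0, 0.998, 0.066, 0.001]
force: [0.7, 0.4, -0.6]
grip_width: 0.994
grip_force: 0.0
[ 227  127   56   88 3924] [254.44189602 173.64908257]
127 244 244 | 132 238 271 | 137 238 271 | 142 238 271 | 147 238 271 | 152 241 268 | 157 228 281 | 162 227 281 | 167 228 281 | 172 228 281 | 177 229 281 | 182 227 281 | 187 228 281 | 192 228 280 | 197 229 280 | 202 228 280 | 207 229 280 | 212 229 280 | 
plate rect ((254.0, 184.5), (57.0, 52.0), 90.0) w 39
[[475.5, 288.7, 12.0], [481.6, 243.1, 12.0], [427.7, 234.3, 12.0], [421.2, 282.9, 12.0]] ctr [452.3 262.4  12. ]
t 18.35 pos [451.4 262.7 134. ] yaw 7.59 tilt [0.0017 0.0005] F [-0.7  0.   0. ] grip 85.1 0.0
shift units [0.01 0.03 5.12] turnz units 0.01
```

```bash
python3 -m crank '[[[0,0,1,0,0,0,85],[0,0,1,0,0,0,80],[0,0,1,0,0,0,70],[0,0,0.9,0,0,0,66],[0,0,0.7,0,0,0,62],[0,0,0.4,0,0,0,62],[0,0,0.2,0,0,0,62],[0,0,0.04,0,0,0,62]]]' 60
python3 -m crank '[[[0,0,0.04,0,0,0,62],[0,0,0.04,0,0,0,62],[0,0,0,0,0,0,62],[0,0,0,0,0,0,62],[0,0,0,0,0,0,62],[0,0,0,0,0,0,62],[0,0,0,0,0,0,62],[0,0,0,0,0,0,62]]]'
python3 -c "
from h import *
go([452.3,262.4,0],7.6)"
```

```text
time_s: 19.15
eef_pos: [451.2, 262.7, 2.3]
ee_rot: [-0.0, 0.998, 0.066, 0.0]
force: [0.8, 0.3, 0.0]
grip_width: 0.727
grip_force: 0.0
time_s: 19.95
eef_pos: [450.9, 262.6, 0.0]
ee_rot: [-0.0, 0.998, 0.066, -0.0]
force: [-0.5, 0.0, 0.3]
grip_width: 0.725
grip_force: 0.0
t 19.95 pos [450.9 262.6   0. ] yaw 7.6 tilt [-0.0001  0.    ] F [-0.5  0.   0.3] grip 61.9 0.0
shift units [0.05 0.02 0.  ] turnz units -0.0
```

```bash
python3 -m crank '[[[0.05,0,0.04,0,0,0,60],[0,0,0,0,0,0,56],[0,0,0,0,0,0,53],[0,0,0,0,0,0,50],[0,0,0,0,0,0,46],[0,0,0,0,0,0,40],[0,0,0,0,0,0,40],[0,0,0,0,0,0,40]]]' 80
python3 -c "
from h import *
go([452.3,262.4,0],7.6)"
```

```text
time_s: 20.75
eef_pos: [452.2, 262.7, -0.3]
ee_rot: [0.0, 0.998, 0.066, 0.0]
force: [-2.1, -1.8, 8.3]
grip_width: 0.565
grip_force: 82.7
t 20.75 pos [ 4.522e+02  2.627e+02 -3.000e-01] yaw 7.61 tilt [ 0.0002 -0.0001] F [-2.1 -1.8  8.3] grip 48.2 82.7
shift units [ 0.    0.01 -0.01] turnz units 0.0
```

```bash
python3 -m crank '[[[0,0,-0.3,0,0,0,40],[0,0,-0.7,0,0,0,40],[0,0,-1,0,0,0,40],[0,0,-1,0,0,0,40],[0,0,-1,0,0,0,40],[0,0,-1,0,0,0,40],[0,0,-0.8,0,0,0.44,40],[0,0,-0.4,0,0,0.4,40]]]'
python3 -c "
from h import *
go([527,-42.7,145],0.9)"
```

```text
time_s: 21.55
eef_pos: [452.5, 263.0, 156.1]
ee_rot: [-0.0, 1.0, 0.006, 0.001]
force: [-0.4, 0.3, -1.8]
grip_width: 0.56
grip_force: 82.7
t 21.55 pos [452.5 263.  156.1] yaw 0.74 tilt [0.0025 0.0009] F [-0.4  0.3 -1.8] grip 47.8 82.7
shift units [ 2.82 12.27  0.44] turnz units -0.02
```

```bash
python3 -m crank '[[[0.2,0.7,0,0,0,0,40],[0.3,1,0,0,0,0,40],[0.3,1,0,0,0,0,40],[0.3,1,0,0,0,0,40],[0.3,1,0,0,0,0,40],[0.3,1,0,0,0,0,40],[0.3,1,0,0,0,0,40],[0.3,1,0,0,0,0,40]]]'
python3 -m crank '[[[0.3,1,0,0,0,0,40],[0.2,1,0,0,0,0,40],[0,1,0.5,0,0,0,40],[0,1,0.5,0,0,0,40],[0,0.5,0.5,0,0,0,40],[0,0.07,0.5,0,0,0,40],[0,0,0.5,0,0,0,40],[0,0,0,0,0,0,40]]]'
python3 - <<'E'
from h import *
go([527,-42.7,88.7],0.9)
s=sense();im=capture('wrist');cv2.imwrite('pics/a1.png',im);np.save('a1.npy',s,allow_pickle=True)
cv2.imwrite('pics/a1c.png',cv2.resize(im[0:260,150:350],(600,600)[:1]+(600,),interpolation=cv2.INTER_CUBIC) if 0 else cv2.resize(im[0:230,130:390],(678,600),interpolation=cv2.INTER_CUBIC))
E
```

```text
time_s: 22.35
eef_pos: [512.7, 70.2, 154.3]
ee_rot: [-0.0, 1.0, 0.008, -0.0]
force: [0.7, 1.0, -1.2]
grip_width: 0.559
grip_force: 82.7
time_s: 23.15
eef_pos: [525.9, -41.6, 89.8]
ee_rot: [-0.001, 1.0, 0.008, -0.002]
force: [-1.4, 0.3, -1.4]
grip_width: 0.558
grip_force: 82.7
t 23.15 pos [525.9 -41.6  89.8] yaw 0.93 tilt [-0.0032  0.0012] F [-1.4  0.3 -1.4] grip 47.6 82.7
shift units [0.04 0.04 0.04] turnz units 0.0
```

View pics/a1c.png

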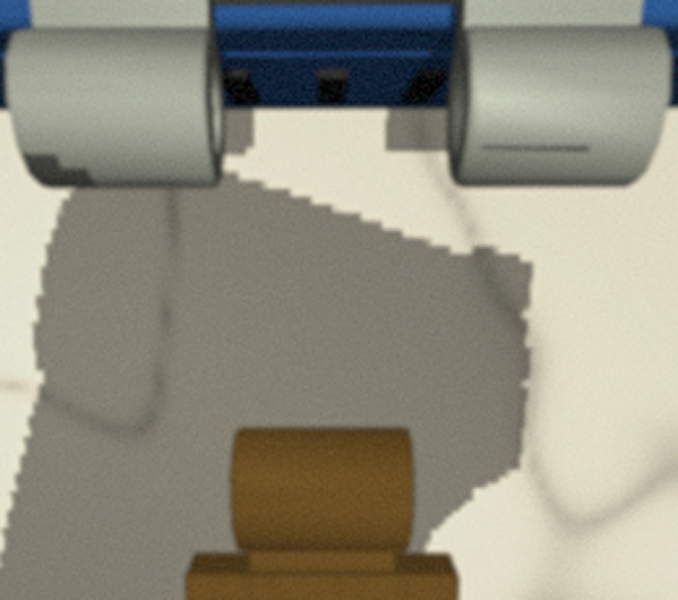

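The held leaf's knuckle spans columns 232–413 and rows 429–549. It is parallel to the fixed knuckles, whose inner ends are at 222 and 448 and whose near edge is at row 185. I'll refine the edges to sub-pixel and solve the tangents to the tubes.

```bash
cat > al.py <<'E'
from h import *
from scipy.optimize import least_squares
s=np.load('a1.npy',allow_pickle=True).item();c=cam('wrist',s);im=cv2.imread('pics/a1.png');g=cv2.GaussianBlur(im,(0,0),0.7).astype(float)
k=260/678
def vedge(u,v,ch=slice(0,3)):  # strongest row transition near crop (u,v)
    col=130+u*k;p=np.arange(v*k-4,v*k+4,0.25)
    a=cv2.remap(g.astype(np.float32),np.float32(np.full_like(p,col))[:,None],np.float32(p)[:,None],1)[:,0]
    d=np.abs(np.diff(a,axis=0)).sum(1);w=np.where(d>0.5*d.max(),d,0);w[np.abs(np.arange(len(w))-d.argmax())>6]=0
    return col,(w*(p[:-1]+.125)).sum()/w.sum()
def hedge(u,v):
    row=v*k;p=np.arange(130+u*k-4,130+u*k+4,0.25)
    a=cv2.remap(g.astype(np.float32),np.float32(p)[None],np.float32(np.full_like(p,row))[None],1)[0]
    d=np.abs(np.diff(a,axis=0)).sum(1);w=np.where(d>0.5*d.max(),d,0);w[np.abs(np.arange(len(w))-d.argmax())>6]=0
    return (w*(p[:-1]+.125)).sum()/w.sum(),row
y=np.radians(0.93);ex=np.array([np.cos(y),np.sin(y),0]);C=c[1][:3,3]
def tang(pix):   # 2D ray in x'-z plane
    o,r=ray(c,*pix);return np.array([o@ex,o[2]]),np.array([r@ex,r[2]])/np.hypot(r@ex,r[2])
def solve(far,near,z0=None):
    def f(p):
        e=[]
        for q,sg in [(t,1) for t in far]+[(t,-1) for t in near]:
            o,d=tang(q);n=np.array([-d[1],d[0]]);e.append((p-o)@n+sg*11)
        return e
    def pick(x): return f(np.array([x[0],x[1] if z0 is None else z0]))
    r=least_squares(pick,[600,100]);return r.x,np.round(r.fun,2)
fl=[vedge(u,185) for u in (110,140,170,195)];fr=[vedge(u,185) for u in (480,520,560,600)]
ff=[vedge(u,27) for u in ()]
lf=[vedge(u,429) for u in (250,290,330,370,400)];ln=[vedge(u,549) for u in (238,241,405,409)]
print(np.round(fl+fr,2).tolist());print(np.round(lf+ln,2).tolist())
zl=s['eef_pos'][2]+11.3
print('fixed near z100',solve([],fl+fr,100.)); print('leaf far+near',solve(lf,ln)); print('leaf far only z',zl,solve(lf,[],zl))
for n,q in dict(lo=(8,100),li=(222,110),ri=(449,110),ro=(671,100),a=(232,480),b=(413,480)).items(): print(n,np.round(hedge(*q),2))
E
python3 al.py
```

```text
[[172.18, 71.94], [183.69, 71.93], [195.19, 68.44], [204.78, 71.94], [314.07, 71.35], [329.41, 71.32], [344.75, 71.33], [360.09, 71.35]]
[[225.87, 163.41], [241.21, 163.36], [256.55, 163.35], [271.89, 163.36], [283.39, 163.37], [221.27, 212.32], [222.42, 209.52], [285.31, 212.05], [286.84, 211.56]]
fixed near z100 (array([626.55752247, 100.        ]), array([ 0.3 ,  0.29, -1.03,  0.29,  0.05,  0.03,  0.03,  0.04]))
leaf far+near (array([565.83287662,  99.66642043]), array([ 0.03,  0.01, -0.  ,  0.  ,  0.  ,  0.43, -0.84,  0.29,  0.07]))
leaf far only z 101.07248696357878 (array([566.164532, 100.      ]), array([ 0.02, -0.  , -0.01, -0.01, -0.01]))
lo [131.58  38.35]
li [211.6   42.18]
ri [300.6   42.18]
ro [386.33  38.35]
a [217.49 184.07]
b [288.52 184.07]
```

```bash
python3 -m crank '[[[0.3,0.084,0.03,0,0,0,40],[0.3,0,0,0,0,0,40],[0.3,0,0,0,0,0,40],[0.3,0,0,0,0,0,40],[0.2,0,0,0,0,0,40],[0,0,0,0,0,0,40],[0,0,0,0,0,0,40],[0,0,0,0,0,0,40]]]'
python3 - <<'E'
from h import *
M=[525.9,-41.6];y=np.radians(.93)
P=np.array([525.9+60.7*np.cos(y)+2.1*np.sin(y),-41.6+60.7*np.sin(y)-2.1*np.cos(y),88.7]);print(P);go(P,0.93)
E
```

```text
time_s: 24.0
eef_pos: [561.7, -44.4, 90.8]
ee_rot: [-0.0, 1.0, 0.008, -0.0]
force: [0.4, -0.2, -0.5]
grip_width: 0.557
grip_force: 82.7
[586.62608884 -42.71451082  88.7       ]
t 24.0 pos [561.7 -44.4  90.8] yaw 0.87 tilt [-0.0003  0.0001] F [ 0.4 -0.2 -0.5] grip 47.6 82.7
shift units [ 1.   -0.05  0.08] turnz units -0.01
```

```bash
python3 - <<'E'
from h import *
s=sense();im=capture('wrist');cv2.imwrite('pics/a2.png',im);np.save('a2.npy',s,allow_pickle=True);c=cam('wrist',s)
for P in ([616,-10,103],[616,-75,103],[627,-24,111],[627,-60,111],[627,4,111],[627,-88,111]): print(P,proj(c,P).round(1))
g=im.astype(int).sum(2)//3
for v in (115,125,135): print(v,'L',g[v,196:226].tolist(),'R',g[v,285:320].tolist())
for v in (115,125,135): print(v,'LO',g[v,115:150].tolist(),'RO',g[v,370:405].tolist())
print('leaf',[ (v,g[v,210:225].tolist(),g[v,282:296].tolist()) for v in (180,190)])
print('near',[(u,g[135:160,u].tolist()) for u in (160,180,200,315,335,355)]); print('far leaf',[(u,g[155:172,u].tolist()) for u in (230,255,280)])
E
```

```text
[616, -10, 103] [177.9 158. ]
[616, -75, 103] [326.2 160.3]
[627, -24, 111] [206.4 135.9]
[627, -60, 111] [296.1 137.3]
[627, 4, 111] [136.5 134.8]
[627, -88, 111] [365.6 138.4]
115 L [95, 93, 93, 93, 96, 94, 92, 90, 91, 79, 65, 57, 58, 75, 108, 130, 131, 133, 133, 129, 132, 129, 134, 131, 135, 132, 131, 131, 132, 131] R [121, 119, 117, 115, 114, 101, 81, 63, 60, 76, 109, 136, 140, 142, 144, 147, 147, 141, 144, 144, 141, 145, 141, 142, 145, 146, 139, 146, 138, 143, 141, 141, 144, 144, 141]
125 L [102, 103, 103, 101, 103, 104, 103, 95, 83, 71, 69, 76, 84, 78, 72, 95, 123, 134, 130, 134, 135, 136, 132, 134, 133, 133, 133, 133, 134, 130] R [129, 129, 130, 121, 106, 89, 78, 88, 84, 74, 74, 87, 99, 99, 98, 116, 145, 173, 182, 181, 181, 181, 180, 178, 179, 177, 178, 177, 174, 179, 177, 174, 176, 177, 175]
135 L [108, 103, 104, 99, 103, 102, 99, 98, 87, 76, 75, 94, 98, 96, 87, 84, 108, 130, 132, 134, 136, 132, 137, 134, 132, 128, 135, 136, 133, 133] R [133, 128, 131, 123, 104, 86, 84, 98, 95, 84, 77, 83, 90, 99, 97, 99, 95, 97, 98, 102, 98, 99, 97, 96, 99, 99, 99, 95, 99, 98, 100, 100, 101,
[... 1636 characters left out ...]
9, 98, 96, 97, 97, 91, 90, 94, 89, 85, 88, 81, 82, 74, 73, 75, 81, 105, 127]), (315, [100, 97, 97, 97, 94, 99, 95, 96, 94, 90, 86, 81, 85, 85, 83, 82, 80, 77, 73, 65, 70, 69, 82, 101, 115]), (335, [149, 157, 158, 150, 125, 100, 95, 95, 94, 93, 90, 91, 89, 91, 86, 83, 82, 82, 76, 73, 72, 80, 136, 202, 227]), (355, [188, 190, 189, 189, 185, 181, 176, 177, 172, 139, 101, 92, 89, 88, 87, 86, 84, 80, 77, 70, 76, 129, 193, 226, 230])]
far leaf [(230, [134, 134, 136, 137, 134, 136, 135, 129, 110, 84, 70, 66, 63, 70, 73, 74, 76]), (255, [135, 135, 136, 134, 134, 131, 134, 130, 110, 82, 66, 59, 73, 70, 66, 73, 71]), (280, [132, 134, 132, 133, 133, 133, 137, 127, 109, 77, 65, 65, 69, 72, 67, 69, 70])]
```

```bash
sed -e "s/a1/a2/g" -e '/^fl=/,$d' al.py > al2.py; cat >> al2.py <<'E'
f=solve([],[(170,157.7),(325,157.2)],100.)[0][0]
for z in (s['eef_pos'][2]+11.3,100.): 
    l=solve([(255,163.35)],[],z)[0][0];print('z',z,'fixed',f,'leaf',l,'dx units',(f-l)/25)
go([586.6,-42.7,88.7],.93)
E
python3 al2.py
```

```text
z 102.05411708428737 fixed 626.5853490164938 leaf 601.8007085613356 dx units 0.9913856182063273
z 100.0 fixed 626.5853490164938 leaf 601.3090261289859 dx units 1.0110529155003132
t 24.05 pos [561.7 -44.4  90.8] yaw 0.87 tilt [-0.0002  0.    ] F [-0.1  0.4 -1.8] grip 47.7 82.7
shift units [ 1.   -0.05  0.08] turnz units -0.01
```

```bash
python3 -m crank '[[[0,-0.045,0.085,0,0,0,40],[0.1,0,0,0,0,0,40],[0.2,0,0,0,0,0,40],[0.25,0,0,0,0,0,40],[0.25,0,0,0,0,0,40],[0.1,0,0,0,0,0,40],[0.09,0,0,0,0,0,40],[0,0,0,0,0,0,40]]]'
python3 -m crank '[[[0,0,0,0,0,0,40],[0,0,0,0,0,0,40],[0,0,0,0,0,0,40],[0,0,0,0,0,0,40],[0,0,0,0,0,0,40],[0,0,0,0,0,0,40],[0,0,0,0,0,0,40],[0,0,0,0,0,0,40]]]'
python3 - <<'E'
from h import *
im=capture('wrist');cv2.imwrite('pics/a3.png',im);sd=capture('side');cv2.imwrite('pics/sd3.png',sd)
go([586.6,-42.7,88.7],.93)
S=cam('side');u,v=map(int,proj(S,[627,-42,100]));print(u,v)
cv2.imwrite('pics/a3c.png',np.hstack([cv2.resize(im[90:240,125:375],(500,300),interpolation=cv2.INTER_CUBIC),cv2.resize(sd[v-30:v+30,u-30:u+30],(300,300),interpolation=cv2.INTER_CUBIC)]))
E
```

```text
time_s: 24.85
eef_pos: [586.8, -42.9, 88.6]
ee_rot: [-0.0, 1.0, 0.008, -0.0]
force: [-1.2, 0.4, -0.7]
grip_width: 0.56
grip_force: 82.7
time_s: 25.65
eef_pos: [586.6, -42.9, 88.7]
ee_rot: [0.0, 1.0, 0.008, -0.0]
force: [-0.4, 0.1, -1.5]
grip_width: 0.555
grip_force: 82.7
t 25.75 pos [586.6 -42.9  88.7] yaw 0.88 tilt [-0. -0.] F [-0.1  1.1 -0.7] grip 47.1 82.7
shift units [ 0.   -0.01 -0.  ] turnz units -0.01
250 145
```

View pics/a3c.png

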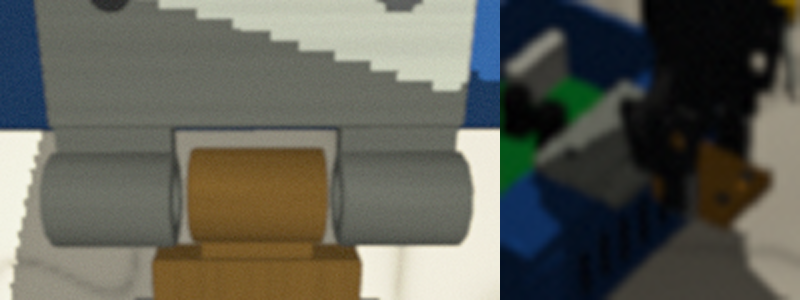

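The leaf's knuckle sits centred in the gap: about 6 display px on each side (leaf 187–327, fixed ends 181 and 333) and parallel. Its far edge is at 149 against 153 for the fixed knuckles, so it is about 0.8 mm too far in. I'll back off slightly and hand in.

```bash
python3 -m crank '[[[-0.025,0,0,0,0,0,40],[0,0,0,0,0,0,40],[0,0,0,0,0,0,40],[0,0,0,0,0,0,40],[0,0,0,0,0,0,40],[0,0,0,0,0,0,40],[0,0,0,0,0,0,40],[0,0,0,0,0,0,40]]]'
python3 -c "
from h import *
go([586,-42.9,88.7],.93)
print(finish_job())"
```

```text
time_s: 26.55
eef_pos: [586.0, -42.9, 88.7]
ee_rot: [0.0, 1.0, 0.008, 0.0]
force: [0.4, 0.0, -1.0]
grip_width: 0.557
grip_force: 82.7
t 26.55 pos [586.  -42.9  88.7] yaw 0.88 tilt [ 0. -0.] F [ 0.4  0.  -1. ] grip 47.6 82.7
shift units [ 0. -0. -0.] turnz units -0.01
the job is handed in; nothing more can be done
None
```

I handed the job in at 26.6 s with the pin lying flat in the tray and the leaf held steady in the gap, its bore lined up to within about 1 mm by my measurements; bore height relies on the stated 100 mm, and no verdict came back.

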